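# Put the stacked neck guides back on their stands

### The arm

A 6-joint arm with a two-finger parallel gripper is mounted at the origin on the work surface. World frame = base frame: x ahead of the robot, y to its left, z up, the work surface at z = 0. Lengths are in m, angles in rad, forces in N, time in s.
With the tool pointing down it reaches from about 0.275 to 0.85 m from the base axis. Payload 5.2 kg.
Tool frame: the origin (TCP) lies at the very end of the fingers, on their centre line; the grasp point (between the pads) lies 19 mm behind it; z points along the fingers, y is the line along which they close (so a half turn about z gives the same grasp; the last joint's range is limited). The gripper opens to 85 mm and grips with 20 to 120 N. Pads are 22 mm wide; open, the fingers measure 114 mm over their backs; the gripper's body (76 mm by 85 mm) begins 54 mm behind the grasp point. The pads swing forward as they close: fully open they stand 13 mm farther back than shut.
Start: joints at [1.097, 0.259, 1.535, -0, 1.348, -0.203], TCP at [0.147, 0.53, 0.231] pointing down, gripper open.
Joint ranges: [-3.14, 3.14], [-0.91, 2.08], [0.19, 2.58], [-1.22, 4.36], [0.22, 2.71], [-3.12, 3.12]. Speed limits (rad/s): [2.57, 2.57, 3.14, 3.14, 3.14, 3.14].

### API

Orientations are given as a unit quaternion [w, x, y, z].
In Python, from workcell import read_state, capture, sign_off gives the robot as it stands.
- The arm moves only by the tool step_arm, never from a script. Its argument "plan" is a list that holds one entry, the list of rows, each a list of 7 numbers: the shift along the tool's x, y, z scaled (see below), then the turn, a rotation vector about the tool's x, y, z scaled (see below), then the opening, from -1 (shut) to 1 (fully open). A call has 1 to 20 rows; each row is the pose to reach, as a shift and turn from the pose commanded when the call began, along the tool's axes at that moment; what a row does not reach only later rows make up. The controller multiplies each number of a shift by 0.5 m and each number of a turn by 45 degrees. A row lasts 1/8 s, in which the tool goes at most 62.5 mm and 10.7 degrees, less where a joint would pass 70% of its speed; a pose out of reach is approached as far as the arm can. A call with a number of a shift or a turn outside -1 to 1 is refused whole. A call with a gripper value outside its range is refused whole. The fingers move at their own pace and stop on an object; "grip_force" is the grip in N (left out, the last holds). Time passes only in rows, so rows that repeat a pose let the fingers close. It gives the time, the measured TCP pose, the force, the opening and the grip force at its end, in the units of the state.
- read_state(): the state, without advancing time (a new reading comes with each control period).
- capture(name): name is "scene" or "top" or "wrist"; returns a dict with "image" (480x640x3 uint8, blue, green, red), "z_map" (480x640 float32, m along the optical axis (not along the pixel's ray), 0 where there is no reading), "mtx" (3x3 intrinsics, pixels), "R" (3x3) and "t" (3): a world point X has camera coordinates R X + t; the wrist camera has in their place "hand_eye" (4x4, takes a point from camera to tool coordinates, whose origin is the TCP and whose axes are the flange's). Camera axes: x right, y down, z forward; pixel columns grow to the right and rows downward; lengths in m; the calibration is good to about 2 mm. A picture is of the moment at which its call begins: read the wrist's pose just before it.
- sign_off(): hands the job in; it is judged then, once.
The state is a dict: "t": time; "joint_pos": joint angles; "qvel": joint speeds; "joint_efforts": joint torques, N m; "position": TCP position; "tcp_rot": TCP orientation; "ft_force": force on the tool from outside, world axes, zero at the start; "moment": the same for the moment, N m; "finger_gap": finger opening in m; "grasp_force": force on a finger pad.
Only numpy, scipy, OpenCV 4.12 (cv2) and the standard library are available. Lean on these libraries where they do the work, as an engineer would, in place of code of your own. Each camera call takes 0.05 s, during which the arm holds its last target. There are 200 camera calls.

### The job

Take apart the two stacks of coloured bottle-neck guides and put each guide over the post of the stand of its own colour, the right way up as it stands now and lying flat on the plate. Do not tip any guide over on the way.

Things in the scene. Friction and masses are not known exactly. Their poses are not given: they have to be found in the camera images.
- guide_red: neck guide: a plain upright red plastic ring with a thin steel lining, outside diameter 68 mm, hole 26 mm right through, 30 mm high, about 150 g, loose. At the start: bottom of a stack, a yellow or green guide on it. Origin: centre of its underside, z up along the hole.
- guide_blue: neck guide: a plain upright blue plastic ring with a thin steel lining, outside diameter 68 mm, hole 26 mm right through, 30 mm high, about 150 g, loose. At the start: bottom of a stack, a yellow or green guide on it. Origin: centre of its underside, z up along the hole.
- guide_yellow: neck guide: a plain upright yellow plastic ring with a thin steel lining, outside diameter 55 mm, hole 26 mm right through, 30 mm high, about 100 g, loose. At the start: on the red or the blue guide; the white guide stands on it. Origin: centre of its underside, z up along the hole.
- guide_green: neck guide: a plain upright green plastic ring with a thin steel lining, outside diameter 55 mm, hole 26 mm right through, 30 mm high, about 100 g, loose. At the start: on the red or the blue guide, top of its stack. Origin: centre of its underside, z up along the hole.
- guide_white: neck guide: a plain upright white plastic ring with a thin steel lining, outside diameter 42 mm, hole 26 mm right through, 30 mm high, about 60 g, loose. At the start: top of the three-high stack, on the yellow guide. Origin: centre of its underside, z up along the hole.
- stand_red: fixed storage stand: a red round plate 90 mm across on a dark steel disc 96 mm across, together 8 mm thick, with a steel post 10 mm in diameter upright in the middle, post top 46 mm above the table. Origin: on the table under the post, z up; the plate's upper face is at z = 8 mm.
- stand_blue: fixed storage stand: a blue round plate 90 mm across on a dark steel disc 96 mm across, together 8 mm thick, with a steel post 10 mm in diameter upright in the middle, post top 46 mm above the table. Origin: on the table under the post, z up; the plate's upper face is at z = 8 mm.
- stand_yellow: fixed storage stand: a yellow round plate 90 mm across on a dark steel disc 96 mm across, together 8 mm thick, with a steel post 10 mm in diameter upright in the middle, post top 46 mm above the table. Origin: on the table under the post, z up; the plate's upper face is at z = 8 mm.
- stand_green: fixed storage stand: a green round plate 90 mm across on a dark steel disc 96 mm across, together 8 mm thick, with a steel post 10 mm in diameter upright in the middle, post top 46 mm above the table. Origin: on the table under the post, z up; the plate's upper face is at z = 8 mm.
- stand_white: fixed storage stand: a white round plate 90 mm across on a dark steel disc 96 mm across, together 8 mm thick, with a steel post 10 mm in diameter upright in the middle, post top 46 mm above the table. Origin: on the table under the post, z up; the plate's upper face is at z = 8 mm.
Not all that is in view belongs to the job. What is shaped like the stand_green but pink or purple is not meant.

How it is judged:
At the end, for the whole second after the job is handed in: All five guides are on the stand of their own colour, the post through the hole (centres within 11 mm), lying flat on the plate (underside 5 to 11 mm above the table, tilt under 0.1 rad), still (under 20 mm/s) (horizontal distance between guide_red and stand_red below 0.011 m and z of guide_red in the frame of stand_red between 0.005 and 0.011 m and angle between each of guide_red, guide_blue, guide_yellow, guide_green, guide_white's own z axis and vertical below 0.1 rad and linear speed of each of guide_red, guide_blue, guide_yellow, guide_green, guide_white below 0.02 m/s and horizontal distance between guide_blue and stand_blue below 0.011 m and z of guide_blue in the frame of stand_blue between 0.005 and 0.011 m and horizontal distance between guide_yellow and stand_yellow below 0.011 m and z of guide_yellow in the frame of stand_yellow between 0.005 and 0.011 m and horizontal distance between guide_green and stand_green below 0.011 m and z of guide_green in the frame of stand_green between 0.005 and 0.011 m and horizontal distance between guide_white and stand_white below 0.011 m and z of guide_white in the frame of stand_white between 0.005 and 0.011 m); the robot touches nothing.
It fails at once if a guide is tipped over (more than 0.7 rad from upright) (angle between any of guide_red, guide_blue, guide_yellow, guide_green, guide_white's own z axis and vertical above 0.7 rad).
It also fails if it takes over 104 s, if anything falls off the work surface, if the arm or the gripper's body presses on something with over 40 N, if the wrist force passes 120 N, or if a joint passes its speed limit or range.

## Working session

There is one attempt and no reset: what is moved stays moved. The work goes in short steps, Python scripts to look and compute and a tool call to move; the robot and the scene stay as the last step left them, time stands still between calls to the robot, and variables do not carry over. Pictures are saved under pics/ and viewed, at most 14 in all, crops included, and the job is handed in when it is done.

Besides the shell and the picture viewer there is one more tool, called after "Request:" by a JSON object that holds its "name" and its "arguments", one argument or row to a line. step_arm: Moves the arm, as the interface text tells. Shifts and turns lie within -1 to 1; 1 stands for 0.5 m of shift or 45 degrees of turn. Its arguments: {"type":"object","properties":{"plan":{"type":"array","items":{"type":"array","items":{"type":"array","items":{"type":"number"}}}},"grip_force":{"type":"number"}},"required":["plan"]}

```bash
ls; mkdir -p pics; cat > h.py <<'E'
import numpy as np,cv2
from workcell import *
def show(s=None):
    s=s or read_state()
    print({k:(np.round(v,4).tolist() if not isinstance(v,dict) else v) for k,v in s.items()})
E
python3 - <<'E'
from h import *
show()
for n in ("top","scene"):
    c=capture(n); cv2.imwrite(f"pics/{n}0.png",c["image"]); np.savez(f"{n}0.npz",**c)
    print(n,c["mtx"],c["R"],c["t"])
E
```

```text
pics
{'t': 0.0, 'joint_pos': [1.0972, 0.2594, 1.5361, 0.0, 1.348, -0.2028], 'qvel': [0.0001, -0.0006, 0.0014, 0.001, 0.0011, -0.0013], 'joint_efforts': [-0.0014, -44.6024, -29.057, -0.0004, 0.0118, -0.0], 'position': [0.1469, 0.5295, 0.2305], 'tcp_rot': [-0.0003, 0.135, 0.9908, -0.0009], 'ft_force': [0.1809, -0.0697, -0.3541], 'moment': [-0.0101, -0.0149, -0.0288], 'grasp_force': 0.0, 'finger_gap': 0.0851}
top [[569.8308001    0.         328.40604429]
 [  0.         569.8308001  241.72324393]
 [  0.           0.           1.        ]] [[-0.00784651 -0.99991954 -0.00996765]
 [-0.99292444  0.00897197 -0.11840849]
 [ 0.11848839  0.00896803 -0.99291494]] [1.36447858e-03 6.30614661e-01 1.42590908e+00]
scene [[550.84060431   0.         325.17218296]
 [  0.         550.84060431 240.75991581]
 [  0.           0.           1.        ]] [[-0.41811855  0.90838825  0.00276863]
 [ 0.68979117  0.31948154 -0.64970738]
 [-0.59107108 -0.26974493 -0.76017936]] [ 0.26221739 -0.38873643  1.59611288]
```

View pics/top0.png

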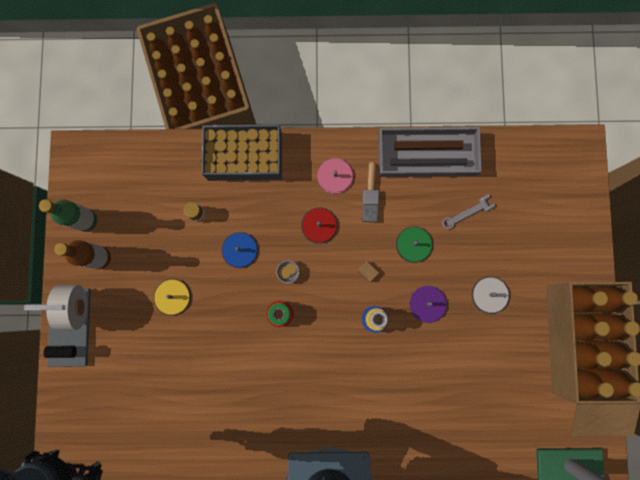

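View pics/scene0.png

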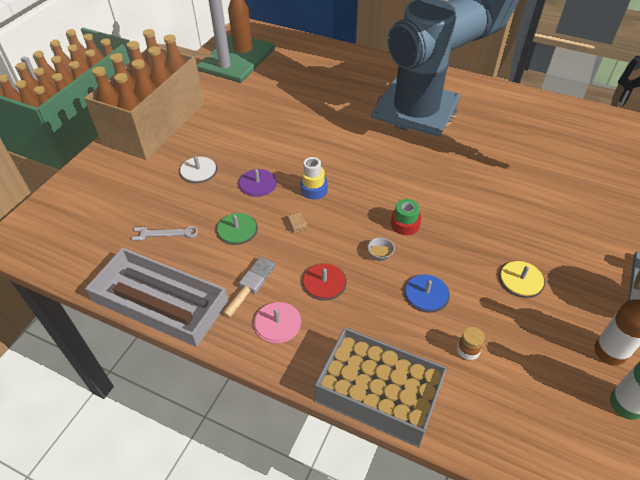

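Top view: the stands are red (319,225), blue (240,250), yellow (172,297), green (414,244) and white (491,295). The pink (335,176) and purple (428,304) plates are decoys. The stacks are green-on-red (280,313) and white/yellow/blue (375,319). The scene view agrees, with stacks at (406,217) and (314,178). The green stand is the only green plate with a post, (414,244) in top and (237,228) in scene. I'll confirm it in a crop.

```bash
cat >> h.py <<'E'
def ray(c,u,v,z):
    p=cv2.undistortPoints(np.array([[[u,v]]],float),c["mtx"],None)[0,0]
    R,t=c["R"],c["t"]; o=-R.T@t; d=R.T@np.array([*p,1]); return o+d*(z-o[2])/d[2]
RNG={"red":[((0,130,60),(6,255,255)),((174,130,60),(180,255,255))],"blue":[((105,130,60),(125,255,255))],
"yellow":[((22,120,90),(33,255,255))],"green":[((50,120,40),(85,255,255))],"white":[((0,0,130),(180,45,255))]}
def blobs(img,col,roi,amin=60):
    h=cv2.cvtColor(img,cv2.COLOR_BGR2HSV); m=np.zeros(h.shape[:2],np.uint8)
    for a,b in RNG[col]: m|=cv2.inRange(h,a,b)
    k=np.zeros_like(m); x0,y0,x1,y1=roi; k[y0:y1,x0:x1]=m[y0:y1,x0:x1]
    cs,_=cv2.findContours(k,cv2.RETR_EXTERNAL,cv2.CHAIN_APPROX_NONE)
    return [cv2.convexHull(c) for c in cs if cv2.contourArea(c)>amin]
def circ(c,hull,z):
    P=np.array([ray(c,u,v,z)[:2] for u,v in hull[:,0]])
    (x,y),r=cv2.minEnclosingCircle(P.astype(np.float32))
    A=np.c_[2*P,np.ones(len(P))]; s=np.linalg.lstsq(A,(P**2).sum(1),rcond=None)[0]
    return s[:2],np.sqrt(s[2]+s[:2]@s[:2])
E
python3 - <<'E'
from h import *
roi={"top":(130,140,530,345),"scene":(170,130,560,320)}
for n in roi:
    c=dict(np.load(n+"0.npz"))
    for col in RNG:
        for b in blobs(c["image"],col,roi[n]):
            ctr=b[:,0].mean(0)
            for z in (0.008,):
                p,r=circ(c,b,z); print(n,col,ctr.round(),"stand z",p.round(4),r.round(4))
c=dict(np.load("top0.npz"));s=dict(np.load("scene0.npz"))
# stack tops: hole + rim
for (u,v) in((280,313),(375,319)):
    print(np.round((c["z_map"][v-12:v+13:3,u-12:u+13:3]),3).tolist()[4])
I=c["image"]; S=s["image"]
a=cv2.resize(I[285:345,250:400],None,fx=5,fy=5,interpolation=2)
b=cv2.resize(S[140:250,180:330],None,fx=2.5,fy=2.5,interpolation=2); d=cv2.resize(S[180:250,340:490],None,fx=2.5,fy=2.5,interpolation=2)
o=np.zeros((600,760,3),np.uint8); o[:300,:750]=a; o[310:310+275,:375]=b; o[310:310+175,380:755]=d
cv2.imwrite("pics/crop1.png",o)
E
```

```text
top red [278. 313.] stand z [0.4481 0.1253] 0.0342
top red [317. 224.] stand z [0.6795 0.0205] 0.0458
top blue [239. 249.] stand z [0.6155 0.2297] 0.0449
top yellow [373. 319.] stand z [ 0.4332 -0.1253] 0.0269
top yellow [171. 295.] stand z [0.4945 0.405 ] 0.0457
top green [278. 314.] stand z [0.4481 0.1267] 0.0267
top green [414. 244.] stand z [ 0.6264 -0.2277] 0.0445
top white [378. 318.] stand z [ 0.4327 -0.13  ] 0.0207
top white [490. 294.] stand z [ 0.4931 -0.4215] 0.044
scene red [324. 279.] stand z [0.6822 0.0222] 0.0456
scene red [404. 224.] stand z [0.4461 0.1241] 0.0395
scene blue [428. 292.] stand z [0.6192 0.2314] 0.0448
scene blue [318. 191.] stand z [ 0.4317 -0.1172] 0.0375
scene yellow [521. 278.] stand z [0.4974 0.4063] 0.0458
scene yellow [314. 180.] stand z [ 0.4002 -0.1365] 0.0351
scene green [407. 211.] stand z [0.4152 0.1155] 0.0355
scene white [188. 306.] stand z [ 0.8603 -0.2189] 0.031
scene white [190. 289.] stand z [ 0.8112 -0.2312] 0.0388
scene white [206. 292.] stand z [ 0.8459 -0.2246] 0.0852
scene white [259. 271.] stand z [ 0.7267 -0.1117] 0.0428
scene white [377. 244.] stand z [0.5452 0.0997] 0.0291
scene white [187. 231.] stand z [ 0.6947 -0.3287] 0.0287
scene white [312. 165.] stand z [ 0.3662 -0.1559] 0.0333
scene white [197. 171.] stand z [ 0.4963 -0.4187] 0.0464
[1.4240000247955322, 1.4210000038146973, 1.4470000267028809, 1.4809999465942383, 1.4809999465942383, 1.4769999980926514, 1.4190000295639038, 1.4259999990463257, 1.4529999494552612]
[1.4450000524520874, 1.4210000038146973, 1.4179999828338623, 1.3860000371932983, 1.4789999723434448, 1.4730000495910645, 1.437999963760376, 1.3849999904632568, 1.4129999876022339]
```

View pics/crop1.png

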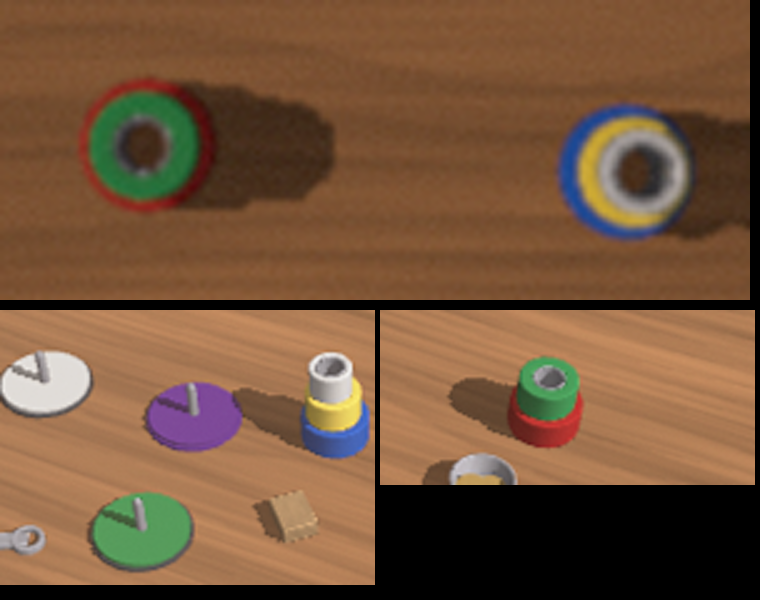

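The crop confirms it: white/yellow/blue in one stack, green/red in the other, and the green plate (next to the purple decoy) is the real stand. Next are the exact stack positions and the alignment turn.

```bash
python3 - <<'E'
from h import *
RNG["blue"]=[((100,120,30),(128,255,255))]
RNG["green"]=[((40,90,30),(90,255,255))]
roi={"top":(255,290,400,345),"scene":(295,150,430,240)}
zz={"red":.03,"blue":.03,"yellow":.06,"green":.06,"white":.09}
c=dict(np.load("top0.npz"))
for col in RNG:
    for b in blobs(c["image"],col,roi["top"]):
        p,r=circ(c,b,zz[col]); print("top",col,p.round(4),r.round(4))
s=dict(np.load("scene0.npz"))
for b in blobs(s["image"],"green",(180,190,280,260)): print("scene stand green",circ(s,b,.008))
# scene: upper rims via topmost ellipse: cast contour points above/left/right -> use hull top half
for col in("white","green"):
    for b in blobs(s["image"],col,roi["scene"]):
        q=b[:,0]; top=q[q[:,1]<=q[:,1].min()+7][:,None]; print("scene",col,q.mean(0),circ(s,top,zz[col]))
from scipy.spatial.transform import Rotation as Ro
st=read_state(); w=st["tcp_rot"]; R=Ro.from_quat([*w[1:],w[0]])
T=Ro.from_matrix(np.diag([-1,1,-1.]))
print((R.inv()*T).as_rotvec()/(np.pi/4), R.as_matrix().round(3).tolist())
d=np.array([.4327,-.127,.2])-st["position"]; print(R.inv().apply(d)/.5)
E
```

```text
top red [0.4482 0.1232] 0.0337
top yellow [ 0.4341 -0.1215] 0.0259
top green [0.4488 0.1216] 0.0264
top white [ 0.434  -0.1237] 0.0195
scene stand green (array([ 0.62941532, -0.22618973]), np.float64(0.0452305443031239))
scene white [312.45454545 165.        ] (array([ 0.43575331, -0.12287729]), np.float64(0.019374734819638754))
scene green [407.44444444 210.66666667] (array([0.45069457, 0.12381622]), np.float64(0.02624299207123812))
[-0.00199083 -0.00070114 -0.34483345] [[-0.964, 0.268, -0.001], [0.268, 0.964, -0.001], [0.0, -0.002, -1.0]]
[-0.90210623 -1.11218316  0.06260778]
```

Request:
{"name": "step_arm", "arguments": {
  "plan": [
    [[-0.802, -0.622, 0.141, 0, 0, -0.345, 1], [-0.802, -0.622, 0.141, 0, 0, -0.345, 1], [-0.802, -0.622, 0.141, 0, 0, -0.345, 1], [-0.802, -0.622, 0.141, 0, 0, -0.345, 1], [-0.802, -0.622, 0.141, 0, 0, -0.345, 1], [-0.802, -0.622, 0.141, 0, 0, -0.345, 1], [-0.802, -0.622, 0.141, 0, 0, -0.345, 1], [-0.802, -0.622, 0.141, 0, 0, -0.345, 1], [-0.802, -0.622, 0.141, 0, 0, -0.345, 1], [-0.802, -0.622, 0.141, 0, 0, -0.345, 1], [-0.802, -0.622, 0.141, 0, 0, -0.345, 1], [-0.802, -0.622, 0.141, 0, 0, -0.345, 1]]
  ],
  "grip_force": 30
}}

```text
t: 1.6
position: [0.4494, 0.1244, 0.161]
tcp_rot: [0.0, -0.001, 1.0, 0.0]
ft_force: [-0.8, -0.3, -0.5]
finger_gap: 0.0853
grasp_force: 0.0
```

```bash
python3 - <<'E'
from h import *
from scipy.spatial.transform import Rotation as Ro
s=read_state(); print(s["position"]); c=capture("wrist"); cv2.imwrite("pics/w1.png",c["image"])
H=c["hand_eye"]; print(H.round(4))
w=s["tcp_rot"]; M=np.eye(4); M[:3,:3]=Ro.from_quat([*w[1:],w[0]]).as_matrix(); M[:3,3]=s["position"]
C=np.linalg.inv(M@H); c["R"],c["t"]=C[:3,:3],C[:3,3]
for col,z in(("green",.06),("red",.03)):
    for b in blobs(c["image"],col,(0,0,640,480),1000): print(col,b[:,0].mean(0),circ(c,b,z))
E
```

```text
[0.4494163  0.12442564 0.16103678]
[[-4.000e-04 -9.567e-01 -2.909e-01  7.440e-02]
 [ 1.000e+00 -6.000e-04  8.000e-04 -1.100e-03]
 [-9.000e-04 -2.909e-01  9.567e-01 -1.431e-01]
 [ 0.000e+00  0.000e+00  0.000e+00  1.000e+00]]
green [318.41463415 227.46341463] (array([0.44694564, 0.12196789]), np.float64(0.02771857057474511))
red [215.2  438.45] (array([0.63110139, 0.03711914]), np.float64(0.02169055891566135))
red [327.83333333 195.13333333] (array([0.44666229, 0.1227078 ]), np.float64(0.033846222891382144))
```

View pics/w1.png

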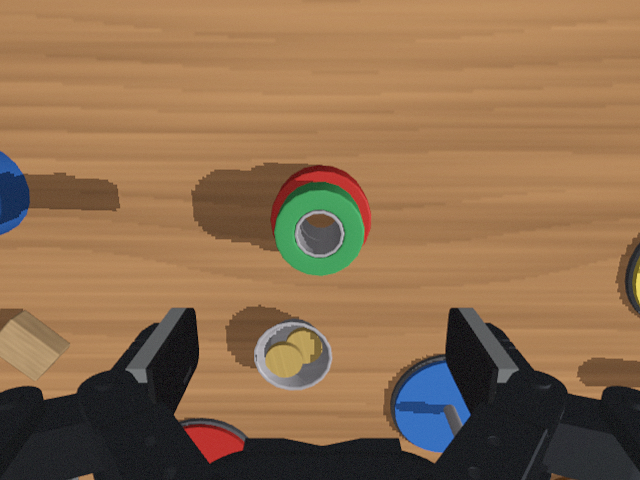

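The wrist view shows green centred on red at (318,228), between the fingers, with the bowl clear of them. Now I'll grasp green and lift.

Request:
{"name": "step_arm", "arguments": {
  "plan": [
    [[0.004, -0.005, 0.08, 0, 0, 0, 1], [0.004, -0.005, 0.16, 0, 0, 0, 1], [0.004, -0.005, 0.22, 0, 0, 0, 1], [0.004, -0.005, 0.25, 0, 0, 0, 1], [0.004, -0.005, 0.25, 0, 0, 0, 1], [0.004, -0.005, 0.25, 0, 0, 0, -1], [0.004, -0.005, 0.25, 0, 0, 0, -1], [0.004, -0.005, 0.25, 0, 0, 0, -1], [0.004, -0.005, 0.25, 0, 0, 0, -1], [0.004, -0.005, 0.25, 0, 0, 0, -1], [0.004, -0.005, 0.25, 0, 0, 0, -1], [0.004, -0.005, 0.25, 0, 0, 0, -1]]
  ],
  "grip_force": 30
}}

```text
t: 3.15
position: [0.4491, 0.1209, 0.0372]
tcp_rot: [0.001, -0.0, 1.0, 0.0]
ft_force: [-1.3, 1.7, 4.6]
finger_gap: 0.0549
grasp_force: 30.7
```

Request:
{"name": "step_arm", "arguments": {
  "plan": [
    [[0, 0, -0.06, 0, 0, 0, -1], [0, 0, -0.14, 0, 0, 0, -1], [0, 0, -0.22, 0, 0, 0, -1], [-0.05, -0.098, -0.22, 0, 0, 0, -1], [-0.1, -0.195, -0.22, 0, 0, 0, -1], [-0.15, -0.293, -0.22, 0, 0, 0, -1], [-0.2, -0.391, -0.22, 0, 0, 0, -1], [-0.25, -0.488, -0.22, 0, 0, 0, -1], [-0.3, -0.586, -0.22, 0, 0, 0, -1], [-0.34, -0.66, -0.22, 0, 0, 0, -1], [-0.358, -0.696, -0.22, 0, 0, 0, -1], [-0.358, -0.696, -0.22, 0, 0, 0, -1], [-0.358, -0.696, -0.22, 0, 0, 0, -1], [-0.358, -0.696, -0.22, 0, 0, 0, -1]]
  ]
}}

```text
t: 4.9
position: [0.627, -0.2261, 0.1462]
tcp_rot: [-0.0, -0.001, 1.0, 0.0]
ft_force: [0.9, 0.1, -1.1]
finger_gap: 0.0546
grasp_force: 32.2
```

```bash
cat >> h.py <<'E'
from scipy.spatial.transform import Rotation as Ro
def wrist():
    s=read_state(); c=capture("wrist"); w=s["tcp_rot"]; M=np.eye(4)
    M[:3,:3]=Ro.from_quat([*w[1:],w[0]]).as_matrix(); M[:3,3]=s["position"]
    C=np.linalg.inv(M@c["hand_eye"]); c["R"],c["t"]=C[:3,:3],C[:3,3]; return s,c
E
python3 - <<'E'
from h import *
s,c=wrist(); print(s["position"]); cv2.imwrite("pics/w2.png",c["image"])
E
```

```text
[ 0.62700641 -0.22611678  0.14617508]
```

View pics/w2.png

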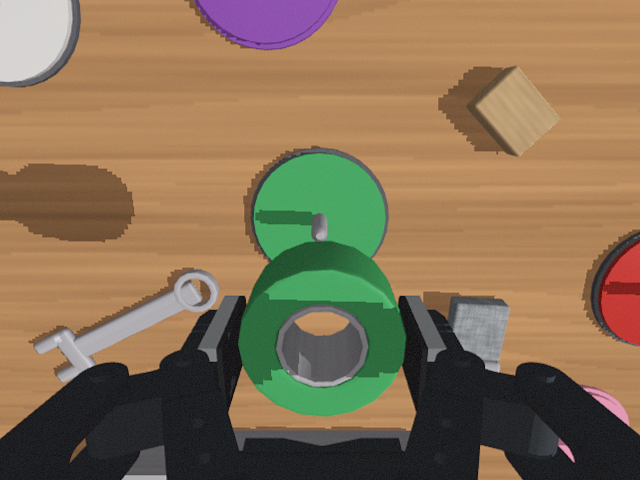

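Wrist view: green is gripped level with its hole at (322,346), and the post top is at (320,218). I'll check the alignment numerically.

```bash
python3 - <<'E'
from h import *
s,c=wrist(); print(s["position"])
print("post top",ray(c,320,218,.046),"post base",ray(c,319,238,.008),"hole top",ray(c,322,346,s["position"][2]+.023))
E
```

```text
[ 0.62713012 -0.22622953  0.14620855]
post top [ 0.61686567 -0.22818146  0.046     ] post base [ 0.64124025 -0.22899277  0.008     ] hole top [ 0.6269604  -0.22718191  0.16920855]
```

```bash
python3 - <<'E'
from h import *
s,c=wrist(); print(s["position"])
print("post top",ray(c,320,234,.046),"post base",ray(c,320,216,.008))
for b in blobs(c["image"],"green",(200,140,400,238),1000): print(circ(c,b,.008))
E
```

```text
[ 0.6272193  -0.22637665  0.14620203]
post top [ 0.62686938 -0.22834476  0.046     ] post base [ 0.6255596  -0.22846019  0.008     ]
(array([ 0.62739695, -0.2288631 ]), np.float64(0.04478886929363606))
```

Request:
{"name": "step_arm", "arguments": {
  "plan": [
    [[0, -0.003, 0.08, 0, 0, 0, -1], [0, -0.003, 0.16, 0, 0, 0, -1], [0, -0.003, 0.21, 0, 0, 0, -1], [0, -0.003, 0.24, 0, 0, 0, -1], [0, -0.003, 0.26, 0, 0, 0, -1], [0, -0.003, 0.26, 0, 0, 0, -1], [0, -0.003, 0.26, 0, 0, 0, -1], [0, -0.003, 0.26, 0, 0, 0, 0.4], [0, -0.003, 0.26, 0, 0, 0, 0.6], [0, -0.003, 0.26, 0, 0, 0, 1], [0, -0.003, 0.26, 0, 0, 0, 1], [0, -0.003, 0.24, 0, 0, 0, 1], [0, -0.003, 0.16, 0, 0, 0, 1], [0, -0.003, 0.08, 0, 0, 0, 1], [0, -0.003, 0, 0, 0, 0, 1], [0, -0.003, 0, 0, 0, 0, 1]]
  ]
}}

```text
t: 7.05
position: [0.6298, -0.2302, 0.1513]
tcp_rot: [0.004, -0.0, 1.0, -0.002]
ft_force: [0.0, 0.5, 0.1]
finger_gap: 0.0852
grasp_force: 0.0
```

Request:
{"name": "step_arm", "arguments": {
  "plan": [
    [[0.1, 0.055, -0.02, 0, 0, 0, 1], [0.2, 0.11, -0.02, 0, 0, 0, 1], [0.3, 0.165, -0.02, 0, 0, 0, 1], [0.384, 0.21, -0.02, 0, 0, 0, 1], [0.384, 0.21, -0.02, 0, 0, 0, 1], [0.384, 0.21, -0.02, 0, 0, 0, 1], [0.384, 0.21, -0.02, 0, 0, 0, 1], [0.384, 0.21, -0.02, 0, 0, 0, 1]]
  ]
}}

```text
t: 8.05
position: [0.4361, -0.1245, 0.1556]
tcp_rot: [-0.0, 0.0, 1.0, 0.0]
ft_force: [0.3, 0.3, 0.1]
finger_gap: 0.0855
grasp_force: 0.0
```

```bash
python3 - <<'E'
from h import *
s,c=wrist(); print(s["position"]); cv2.imwrite("pics/w3.png",c["image"])
for col,z in(("white",.09),("yellow",.06),("blue",.03)):
    for b in blobs(c["image"],col,(200,100,450,330),1000): print(col,b[:,0].mean(0),circ(c,b,z))
t=capture("top")
RNG["green"]=[((40,90,30),(90,255,255))]
for b in blobs(t["image"],"green",(380,210,450,280)): print(b[:,0].mean(0),circ(t,b,.008),circ(t,b,.038))
cv2.imwrite("pics/t3.png",cv2.resize(t["image"][180:345,240:540],None,fx=2.5,fy=2.5))
E
```

```text
[ 0.43607822 -0.12448009  0.15561778]
white [321.53125 252.71875] (array([ 0.43265049, -0.12501275]), np.float64(0.021518415320183178))
yellow [326.65517241 211.4137931 ] (array([ 0.43125696, -0.1232809 ]), np.float64(0.027424814324145376))
blue [331.58064516 192.19354839] (array([ 0.43118004, -0.1218721 ]), np.float64(0.03333864465166315))
[412.43478261 244.47826087] (array([ 0.62619195, -0.2278165 ]), np.float64(0.04520682011357241)) (array([ 0.62277239, -0.22355201]), np.float64(0.044292004863508705))
```

View pics/t3.png

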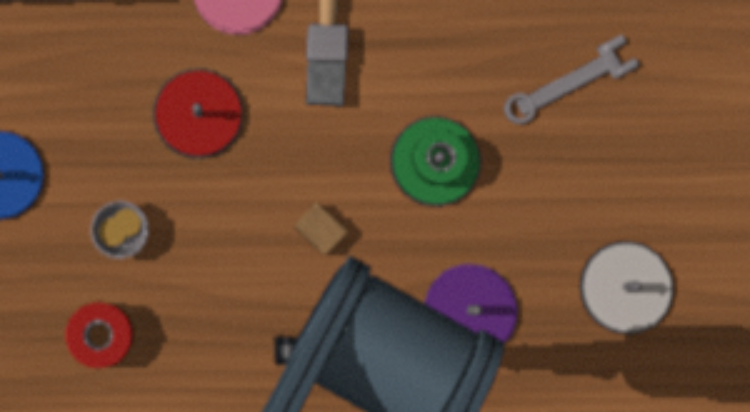

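Crop: green sits on its stand with the post through the hole at about (440,156), and red now stands alone. Next is white.

Request:
{"name": "step_arm", "arguments": {
  "plan": [
    [[0.004, 0, 0.06, 0, 0, 0, 1], [0.004, 0, 0.12, 0, 0, 0, 1], [0.004, 0, 0.16, 0, 0, 0, 1], [0.004, 0, 0.178, 0, 0, 0, 1], [0.004, 0, 0.178, 0, 0, 0, 1], [0.004, 0, 0.178, 0, 0, 0, -1], [0.004, 0, 0.178, 0, 0, 0, -1], [0.004, 0, 0.178, 0, 0, 0, -1], [0.004, 0, 0.178, 0, 0, 0, -1], [0.004, 0, 0.178, 0, 0, 0, -1], [0.004, 0, 0.178, 0, 0, 0, -1], [0.004, 0, 0.178, 0, 0, 0, -1]]
  ],
  "grip_force": 30
}}

```text
t: 9.65
position: [0.4338, -0.1242, 0.0677]
tcp_rot: [0.001, -0.0, 1.0, -0.0]
ft_force: [-1.4, 1.0, 6.2]
finger_gap: 0.0406
grasp_force: 30.0
```

Request:
{"name": "step_arm", "arguments": {
  "plan": [
    [[0, 0, -0.06, 0, 0, 0, -1], [0, 0, -0.12, 0, 0, 0, -1], [0, 0, -0.18, 0, 0, 0, -1], [-0.02, -0.1, -0.18, 0, 0, 0, -1], [-0.04, -0.2, -0.18, 0, 0, 0, -1], [-0.061, -0.3, -0.18, 0, 0, 0, -1], [-0.082, -0.4, -0.18, 0, 0, 0, -1], [-0.102, -0.5, -0.18, 0, 0, 0, -1], [-0.115, -0.57, -0.18, 0, 0, 0, -1], [-0.121, -0.592, -0.18, 0, 0, 0, -1], [-0.121, -0.592, -0.18, 0, 0, 0, -1], [-0.121, -0.592, -0.18, 0, 0, 0, -1], [-0.121, -0.592, -0.18, 0, 0, 0, -1]]
  ]
}}

```text
t: 11.28
position: [0.494, -0.4186, 0.1571]
tcp_rot: [-0.0, -0.001, 1.0, 0.0]
ft_force: [0.1, 0.5, 0.2]
finger_gap: 0.0407
grasp_force: 30.9
```

```bash
python3 - <<'E'
from h import *
s,c=wrist(); print(s["position"],s["finger_gap"]); cv2.imwrite("pics/w4.png",c["image"])
for col in RNG:
    for b in blobs(c["image"],col,(200,120,440,250),2000): print(col,b[:,0].mean(0),circ(c,b,.008))
E
```

```text
[ 0.49400553 -0.41857327  0.1571458 ] 0.04068965162567639
white [314.30769231 194.64102564] (array([ 0.49379612, -0.42279333]), np.float64(0.04516247185231494))
```

View pics/w4.png

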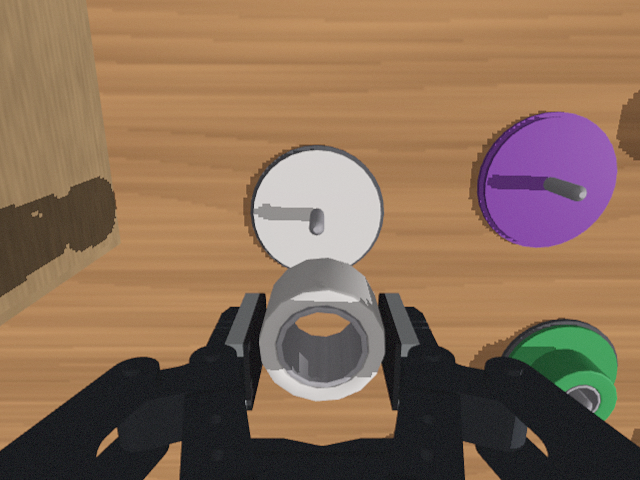

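White is held level (hole at (322,345)) and the post base is at (316,210). A 3.5 mm sideways correction, then place.

Request:
{"name": "step_arm", "arguments": {
  "plan": [
    [[0, -0.007, 0.08, 0, 0, 0, -1], [0, -0.007, 0.16, 0, 0, 0, -1], [0, -0.007, 0.22, 0, 0, 0, -1], [0, -0.007, 0.26, 0, 0, 0, -1], [0, -0.007, 0.281, 0, 0, 0, -1], [0, -0.007, 0.281, 0, 0, 0, -1], [0, -0.007, 0.281, 0, 0, 0, -1], [0, -0.007, 0.281, 0, 0, 0, 0.3], [0, -0.007, 0.281, 0, 0, 0, 0.6], [0, -0.007, 0.281, 0, 0, 0, 1], [0, -0.007, 0.281, 0, 0, 0, 1], [0, -0.007, 0.26, 0, 0, 0, 1], [0, -0.007, 0.18, 0, 0, 0, 1], [0, -0.007, 0.08, 0, 0, 0, 1], [0, -0.007, 0, 0, 0, 0, 1], [0, -0.007, 0, 0, 0, 0, 1], [0, -0.007, 0, 0, 0, 0, 1]]
  ]
}}

```text
t: 13.45
position: [0.4937, -0.4232, 0.1569]
tcp_rot: [-0.0, -0.0, 1.0, 0.0]
ft_force: [-0.6, -0.1, -1.0]
finger_gap: 0.0852
grasp_force: 0.0
```

Request:
{"name": "step_arm", "arguments": {
  "plan": [
    [[0.02, 0.1, 0, 0, 0, 0, 1], [0.04, 0.2, 0, 0, 0, 0, 1], [0.06, 0.3, 0, 0, 0, 0, 1], [0.08, 0.4, 0, 0, 0, 0, 1], [0.1, 0.5, 0, 0, 0, 0, 1], [0.122, 0.6, 0, 0, 0, 0, 1], [0.122, 0.6, 0, 0, 0, 0, 1], [0.122, 0.6, 0, 0, 0, 0, 1], [0.122, 0.6, 0, 0, 0, 0, 1]]
  ]
}}

```text
t: 14.58
position: [0.4331, -0.1245, 0.1564]
tcp_rot: [-0.0, 0.0, 1.0, 0.0]
ft_force: [0.7, -0.7, 0.0]
finger_gap: 0.0855
grasp_force: 0.0
```

```bash
python3 - <<'E'
from h import *
s,c=wrist(); print(s["position"])
for col,z in(("yellow",.06),("blue",.03)):
    for b in blobs(c["image"],col,(200,100,450,330),1000): print(col,b[:,0].mean(0),circ(c,b,z))
E
```

```text
[ 0.43306215 -0.12447249  0.15642406]
yellow [324.69230769 233.48717949] (array([ 0.43204652, -0.1237532 ]), np.float64(0.02804944514040464))
blue [329.57142857 197.82142857] (array([ 0.43099074, -0.12182319]), np.float64(0.03336770040695536))
```

Request:
{"name": "step_arm", "arguments": {
  "plan": [
    [[0.002, 0.001, 0.08, 0, 0, 0, 1], [0.002, 0.001, 0.16, 0, 0, 0, 1], [0.002, 0.001, 0.22, 0, 0, 0, 1], [0.002, 0.001, 0.238, 0, 0, 0, 1], [0.002, 0.001, 0.238, 0, 0, 0, 1], [0.002, 0.001, 0.238, 0, 0, 0, -1], [0.002, 0.001, 0.238, 0, 0, 0, -1], [0.002, 0.001, 0.238, 0, 0, 0, -1], [0.002, 0.001, 0.238, 0, 0, 0, -1], [0.002, 0.001, 0.238, 0, 0, 0, -1], [0.002, 0.001, 0.238, 0, 0, 0, -1], [0.002, 0.001, 0.16, 0, 0, 0, -1], [0.002, 0.001, 0.08, 0, 0, 0, -1], [0.002, 0.001, 0, 0, 0, 0, -1], [-0.02, 0.1, 0, 0, 0, 0, -1], [-0.04, 0.2, 0, 0, 0, 0, -1], [-0.06, 0.3, 0, 0, 0, 0, -1], [-0.08, 0.4, 0, 0, 0, 0, -1], [-0.1, 0.5, 0, 0, 0, 0, -1], [-0.1, 0.5, 0, 0, 0, 0, -1]]
  ],
  "grip_force": 30
}}

```text
t: 17.12
position: [0.4829, 0.1298, 0.1575]
tcp_rot: [0.001, -0.003, 1.0, 0.0]
ft_force: [-0.8, -0.2, -1.1]
finger_gap: 0.0545
grasp_force: 32.5
```

Request:
{"name": "step_arm", "arguments": {
  "plan": [
    [[-0.005, 0.1, 0, 0, 0, 0, -1], [-0.01, 0.2, 0, 0, 0, 0, -1], [-0.015, 0.3, 0, 0, 0, 0, -1], [-0.02, 0.4, 0, 0, 0, 0, -1], [-0.024, 0.5, 0, 0, 0, 0, -1], [-0.026, 0.56, 0, 0, 0, 0, -1], [-0.026, 0.56, 0, 0, 0, 0, -1], [-0.026, 0.56, 0, 0, 0, 0, -1], [-0.026, 0.56, 0, 0, 0, 0, -1]]
  ]
}}

```text
t: 18.25
position: [0.4961, 0.4051, 0.157]
tcp_rot: [-0.0, 0.001, 1.0, -0.0]
ft_force: [0.5, -0.8, -1.7]
finger_gap: 0.0544
grasp_force: 32.6
```

```bash
python3 - <<'E'
from h import *
s,c=wrist(); print(s["position"],s["finger_gap"]); cv2.imwrite("pics/w5.png",c["image"])
for b in blobs(c["image"],"yellow",(200,120,440,238),2000): print(b[:,0].mean(0),circ(c,b,.008))
E
```

```text
[0.49607227 0.40505608 0.15701003] 0.054383058930929415
[323.29411765 183.67647059] (array([0.4951747 , 0.40482212]), np.float64(0.04505274466145247))
```

View pics/w5.png

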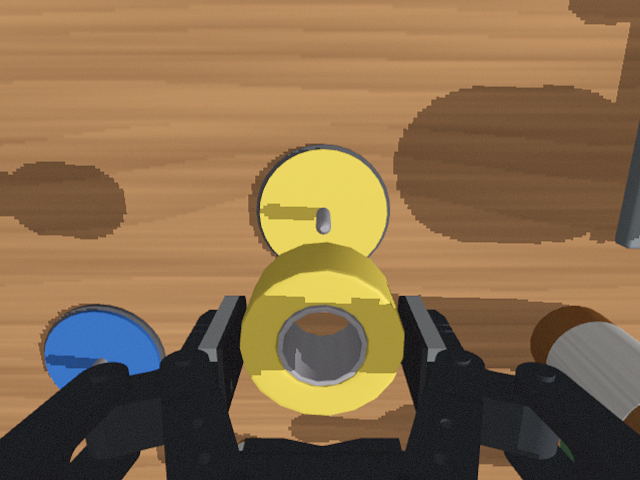

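Yellow is held level at (322,345), with its post at (323,212) aligned and the bottle clear to the right. Placing.

Request:
{"name": "step_arm", "arguments": {
  "plan": [
    [[0, 0, 0.08, 0, 0, 0, -1], [0, 0, 0.16, 0, 0, 0, -1], [0, 0, 0.22, 0, 0, 0, -1], [0, 0, 0.26, 0, 0, 0, -1], [0, 0, 0.281, 0, 0, 0, -1], [0, 0, 0.281, 0, 0, 0, -1], [0, 0, 0.281, 0, 0, 0, -1], [0, 0, 0.281, 0, 0, 0, 0.4], [0, 0, 0.281, 0, 0, 0, 0.6], [0, 0, 0.281, 0, 0, 0, 1], [0, 0, 0.281, 0, 0, 0, 1], [0, 0, 0.26, 0, 0, 0, 1], [0, 0, 0.18, 0, 0, 0, 1], [0, 0, 0.08, 0, 0, 0, 1], [0, 0, 0, 0, 0, 0, 1], [0, 0, 0, 0, 0, 0, 1], [0, 0, 0, 0, 0, 0, 1]]
  ]
}}

```text
t: 20.42
position: [0.4955, 0.4064, 0.1569]
tcp_rot: [-0.0, -0.0, 1.0, -0.0]
ft_force: [-0.6, 0.4, -0.7]
finger_gap: 0.0854
grasp_force: 0.0
```

Request:
{"name": "step_arm", "arguments": {
  "plan": [
    [[0.017, -0.1, 0, 0, 0, 0, 1], [0.034, -0.2, 0, 0, 0, 0, 1], [0.05, -0.3, 0, 0, 0, 0, 1], [0.068, -0.4, 0, 0, 0, 0, 1], [0.085, -0.5, 0, 0, 0, 0, 1], [0.097, -0.567, 0, 0, 0, 0, 1], [0.097, -0.567, 0, 0, 0, 0, 1], [0.097, -0.567, 0, 0, 0, 0, 1], [0.097, -0.567, 0, 0, 0, 0, 1]]
  ]
}}

```text
t: 21.55
position: [0.4472, 0.1239, 0.1564]
tcp_rot: [-0.0, -0.001, 1.0, 0.0]
ft_force: [-0.1, -0.7, 1.0]
finger_gap: 0.0854
grasp_force: 0.0
```

```bash
python3 - <<'E'
from h import *
s,c=wrist(); print(s["position"])
for b in blobs(c["image"],"red",(200,100,450,330),1000): print(b[:,0].mean(0),circ(c,b,.03))
t=capture("top"); cv2.imwrite("pics/t6.png",cv2.resize(t["image"][180:345,140:540],None,fx=2,fy=2))
E
```

```text
[0.44719623 0.12394282 0.15638261]
[321.75609756 221.43902439] (array([0.44730942, 0.12268435]), np.float64(0.03430460783989595))
```

View pics/t6.png

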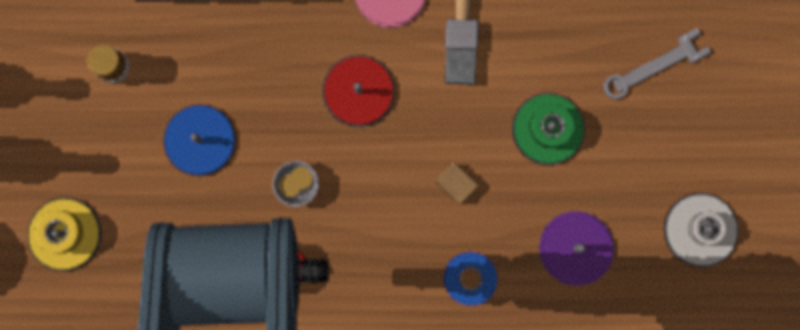

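Crop: green, white and yellow are all seated on their posts. Blue stands alone at (470,278). Next is red.

Request:
{"name": "step_arm", "arguments": {
  "plan": [
    [[0, -0.002, 0.08, 0, 0, 0, 1], [0, -0.002, 0.16, 0, 0, 0, 1], [0, -0.002, 0.23, 0, 0, 0, 1], [0, -0.002, 0.27, 0, 0, 0, 1], [0, -0.002, 0.293, 0, 0, 0, 1], [0, -0.002, 0.293, 0, 0, 0, 1], [0, -0.002, 0.293, 0, 0, 0, -1], [0, -0.002, 0.293, 0, 0, 0, -1], [0, -0.002, 0.293, 0, 0, 0, -1], [0, -0.002, 0.293, 0, 0, 0, -1], [0, -0.002, 0.293, 0, 0, 0, -1]]
  ],
  "grip_force": 40
}}

```text
t: 23.02
position: [0.4481, 0.1222, 0.0118]
tcp_rot: [0.001, 0.0, 1.0, 0.0]
ft_force: [-2.8, 0.6, 5.8]
finger_gap: 0.0661
grasp_force: 42.8
```

Request:
{"name": "step_arm", "arguments": {
  "plan": [
    [[0, 0, -0.06, 0, 0, 0, -1], [0, 0, -0.14, 0, 0, 0, -1], [0, 0, -0.22, 0, 0, 0, -1], [0, 0, -0.293, 0, 0, 0, -1], [-0.09, -0.04, -0.293, 0, 0, 0, -1], [-0.18, -0.08, -0.293, 0, 0, 0, -1], [-0.27, -0.12, -0.293, 0, 0, 0, -1], [-0.36, -0.16, -0.293, 0, 0, 0, -1], [-0.44, -0.19, -0.293, 0, 0, 0, -1], [-0.466, -0.202, -0.293, 0, 0, 0, -1], [-0.466, -0.202, -0.293, 0, 0, 0, -1], [-0.466, -0.202, -0.293, 0, 0, 0, -1], [-0.466, -0.202, -0.293, 0, 0, 0, -1]]
  ]
}}

```text
t: 24.65
position: [0.6795, 0.0217, 0.1573]
tcp_rot: [-0.0, -0.0, 1.0, 0.0]
ft_force: [-0.2, 0.4, -1.0]
finger_gap: 0.0663
grasp_force: 46.1
```

```bash
python3 - <<'E'
from h import *
s,c=wrist(); print(s["position"],s["finger_gap"]); cv2.imwrite("pics/w7.png",c["image"])
for b in blobs(c["image"],"red",(200,120,440,230),2000): print(b[:,0].mean(0),circ(c,b,.008))
E
```

```text
[0.67954399 0.02168373 0.15728976] 0.0663342842868439
[324.1        183.53333333] (array([0.6804216 , 0.02000705]), np.float64(0.04493918698643313))
```

View pics/w7.png

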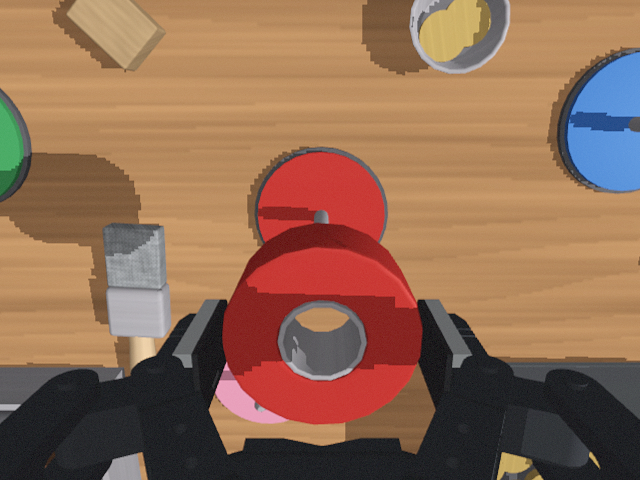

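Red is held level at (322,340), post at (321,215), and the path down is clear.

Request:
{"name": "step_arm", "arguments": {
  "plan": [
    [[-0.001, -0.002, 0.08, 0, 0, 0, -1], [-0.001, -0.002, 0.16, 0, 0, 0, -1], [-0.001, -0.002, 0.22, 0, 0, 0, -1], [-0.001, -0.002, 0.255, 0, 0, 0, -1], [-0.001, -0.002, 0.276, 0, 0, 0, -1], [-0.001, -0.002, 0.276, 0, 0, 0, -1], [-0.001, -0.002, 0.276, 0, 0, 0, -1], [-0.001, -0.002, 0.276, 0, 0, 0, 0.7], [-0.001, -0.002, 0.276, 0, 0, 0, 0.8], [-0.001, -0.002, 0.276, 0, 0, 0, 1], [-0.001, -0.002, 0.276, 0, 0, 0, 1], [-0.001, -0.002, 0.26, 0, 0, 0, 1], [-0.001, -0.002, 0.18, 0, 0, 0, 1], [-0.001, -0.002, 0.08, 0, 0, 0, 1], [0, 0, 0, 0, 0, 0, 1], [0, 0, 0, 0, 0, 0, 1], [0, 0, 0, 0, 0, 0, 1]]
  ]
}}

```text
t: 26.82
position: [0.68, 0.0211, 0.1567]
tcp_rot: [-0.0, -0.0, 1.0, 0.0]
ft_force: [-0.3, -0.2, -0.7]
finger_gap: 0.0856
grasp_force: 0.0
```

Now to blue at about (.431,-.122).

Request:
{"name": "step_arm", "arguments": {
  "plan": [
    [[0.1, -0.06, 0, 0, 0, 0, 1], [0.2, -0.12, 0, 0, 0, 0, 1], [0.3, -0.18, 0, 0, 0, 0, 1], [0.4, -0.24, 0, 0, 0, 0, 1], [0.496, -0.286, 0, 0, 0, 0, 1], [0.496, -0.286, 0, 0, 0, 0, 1], [0.496, -0.286, 0, 0, 0, 0, 1], [0.496, -0.286, 0, 0, 0, 0, 1], [0.496, -0.286, 0, 0, 0, 0, 1]]
  ]
}}

```text
t: 27.95
position: [0.4331, -0.1215, 0.1565]
tcp_rot: [-0.0, -0.001, 1.0, 0.0]
ft_force: [0.9, 0.3, -0.3]
finger_gap: 0.085
grasp_force: 0.0
```

```bash
python3 - <<'E'
from h import *
s,c=wrist(); print(s["position"])
for b in blobs(c["image"],"blue",(200,100,450,330),1000): print(b[:,0].mean(0),circ(c,b,.03))
E
```

```text
[ 0.43306088 -0.12150972  0.15654023]
[320.81818182 219.38636364] (array([ 0.43215966, -0.12186703]), np.float64(0.03402100219556422))
```

Request:
{"name": "step_arm", "arguments": {
  "plan": [
    [[0.002, -0.001, 0.08, 0, 0, 0, 1], [0.002, -0.001, 0.16, 0, 0, 0, 1], [0.002, -0.001, 0.23, 0, 0, 0, 1], [0.002, -0.001, 0.27, 0, 0, 0, 1], [0.002, -0.001, 0.293, 0, 0, 0, 1], [0.002, -0.001, 0.293, 0, 0, 0, 1], [0.002, -0.001, 0.293, 0, 0, 0, -1], [0.002, -0.001, 0.293, 0, 0, 0, -1], [0.002, -0.001, 0.293, 0, 0, 0, -1], [0.002, -0.001, 0.293, 0, 0, 0, -1], [0.002, -0.001, 0.293, 0, 0, 0, -1]]
  ],
  "grip_force": 40
}}

```text
t: 29.38
position: [0.4321, -0.1227, 0.0117]
tcp_rot: [0.001, -0.0, 1.0, -0.0]
ft_force: [-0.2, 2.0, 5.4]
finger_gap: 0.0665
grasp_force: 43.0
```

Request:
{"name": "step_arm", "arguments": {
  "plan": [
    [[0, 0, -0.06, 0, 0, 0, -1], [0, 0, -0.14, 0, 0, 0, -1], [0, 0, -0.22, 0, 0, 0, -1], [0, 0, -0.293, 0, 0, 0, -1], [-0.05, 0.096, -0.293, 0, 0, 0, -1], [-0.1, 0.191, -0.293, 0, 0, 0, -1], [-0.15, 0.287, -0.293, 0, 0, 0, -1], [-0.2, 0.383, -0.293, 0, 0, 0, -1], [-0.25, 0.478, -0.293, 0, 0, 0, -1], [-0.3, 0.574, -0.293, 0, 0, 0, -1], [-0.345, 0.66, -0.293, 0, 0, 0, -1], [-0.37, 0.705, -0.293, 0, 0, 0, -1], [-0.37, 0.705, -0.293, 0, 0, 0, -1], [-0.37, 0.705, -0.293, 0, 0, 0, -1], [-0.37, 0.705, -0.293, 0, 0, 0, -1]]
  ]
}}

```text
t: 31.25
position: [0.6159, 0.2289, 0.1571]
tcp_rot: [-0.0, 0.0, 1.0, -0.0]
ft_force: [-0.3, 0.2, -1.6]
finger_gap: 0.066
grasp_force: 46.3
```

```bash
python3 - <<'E'
from h import *
s,c=wrist(); print(s["position"],s["finger_gap"]); cv2.imwrite("pics/w8.png",c["image"])
for b in blobs(c["image"],"blue",(200,120,440,230),2000): print(b[:,0].mean(0),circ(c,b,.008))
E
```

```text
[0.61589223 0.22893407 0.15714644] 0.06600758034798647
[321.03333333 182.86666667] (array([0.61676295, 0.22966457]), np.float64(0.04494615408964176))
```

View pics/w8.png

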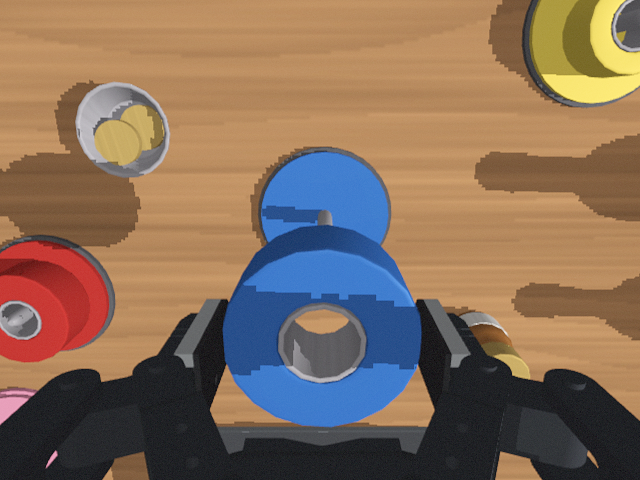

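Blue is held level at (322,342), with its post at (324,215) in line. The small jar at (495,345) is clear, and red sits on its stand at the left. Placing, then rising.

Request:
{"name": "step_arm", "arguments": {
  "plan": [
    [[-0.001, 0.001, 0.08, 0, 0, 0, -1], [-0.001, 0.001, 0.16, 0, 0, 0, -1], [-0.001, 0.001, 0.22, 0, 0, 0, -1], [-0.001, 0.001, 0.255, 0, 0, 0, -1], [-0.001, 0.001, 0.276, 0, 0, 0, -1], [-0.001, 0.001, 0.276, 0, 0, 0, -1], [-0.001, 0.001, 0.276, 0, 0, 0, -1], [-0.001, 0.001, 0.276, 0, 0, 0, 0.7], [-0.001, 0.001, 0.276, 0, 0, 0, 0.8], [-0.001, 0.001, 0.276, 0, 0, 0, 1], [-0.001, 0.001, 0.276, 0, 0, 0, 1], [-0.001, 0.001, 0.26, 0, 0, 0, 1], [-0.001, 0.001, 0.18, 0, 0, 0, 1], [-0.001, 0.001, 0.08, 0, 0, 0, 1], [0, 0, 0, 0, 0, 0, 1], [0.1, 0, 0, 0, 0, 0, 1], [0.2, 0, 0, 0, 0, 0, 1], [0.4, 0, -0.1, 0, 0, 0, 1], [0.4, 0, -0.1, 0, 0, 0, 1], [0.4, 0, -0.1, 0, 0, 0, 1]]
  ]
}}

```text
t: 33.8
position: [0.4146, 0.2306, 0.2094]
tcp_rot: [0.002, -0.001, 1.0, 0.001]
ft_force: [0.1, -0.2, 0.5]
finger_gap: 0.0853
grasp_force: 0.0
```

```bash
python3 - <<'E'
from h import *
show()
a=capture("scene")["image"][140:320,160:560]
b=capture("top")["image"][190:330,140:540]
cv2.imwrite("pics/end.png",np.vstack([cv2.resize(x,None,fx=1.8,fy=1.8) for x in(a,b)]))
E
```

```text
{'t': 33.8, 'joint_pos': [0.2716, 0.1365, 1.7449, 0.0002, 1.2563, -1.3011], 'qvel': [-0.0236, 0.0688, -0.039, -0.0089, -0.0488, -0.0098], 'joint_efforts': [0.7072, -37.964, -27.0378, 0.0995, 0.585, 0.1059], 'position': [0.4146, 0.2306, 0.2094], 'tcp_rot': [0.0018, -0.0009, 1.0, 0.0006], 'ft_force': [0.1456, -0.2276, 0.5454], 'moment': [-0.0249, -0.0112, 0.0261], 'grasp_force': 0.0, 'finger_gap': 0.0853}
```

View pics/end.png

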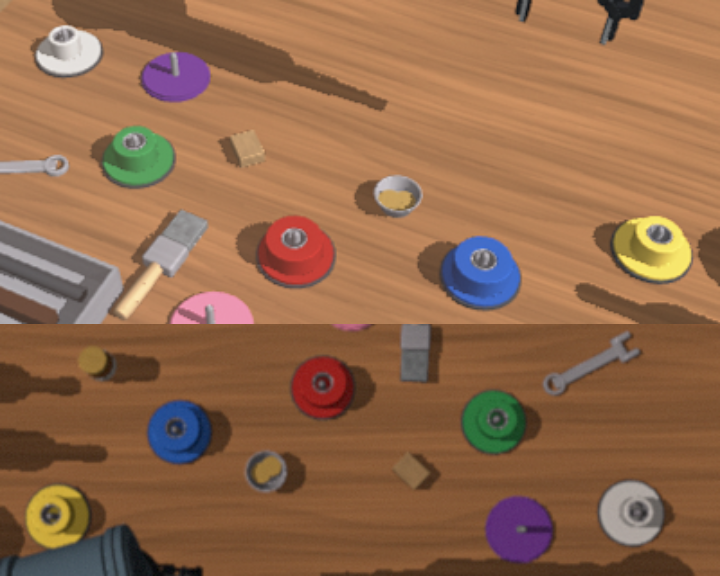

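Both views show all five guides lying flat on the stands of their own colours with the posts inside the holes, and the arm is clear. Handing in.

```bash
python3 -c "
from workcell import *
print(sign_off())"
```

```text
the job is handed in; nothing more can be done
None
```

All five guides are flat on the stands of their own colours with the posts through their holes, none tipped; I handed the job in at about 34 s with the gripper clear, and sign-off returned no verdict.

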